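Tip the tins down to the packing end

ROBOT

A 7-joint arm with a two-finger parallel gripper is mounted at the origin on the work surface. World frame = base frame: x ahead of the robot, y to its left, z up, the work surface at z = 0. Lengths are in mm, angles in rad, forces in N, time in s.
With the tool pointing down it reaches from about 400 to 750 mm from the base axis. Payload 19.5 kg.
Tool frame: the origin (TCP) lies between the finger pads; the fingertips stand 14 mm ahead of it and the grasp point (between the pads) lies 5 mm behind it (robot.tip_reach is the distance from the TCP to the fingertips, in mm); z points along the fingers, y is the direction in which the jaws open and shut (so a half turn about z gives the same grasp; the last joint's range is limited). The gripper opens to 85 mm and grips with 20 to 120 N. Pads are 22 mm wide; open, the fingers measure 114 mm over their backs; the gripper's body (76 mm by 85 mm) begins 54 mm behind the grasp point. The pads swing forward as they close: fully open they stand 13 mm farther back than shut.
Start: joints at [-1.176, 0.707, -0.028, 1.485, 0.022, 0.951, -0.075], TCP at [243.233, 520.99, 209.168] pointing down, gripper open.
Joint ranges: [-2.71, 2.71], [-0.32, 2.16], [-1.57, 1.52], [0, 2.45], [-1.46, 4.6], [0, 2.02], [-2.83, 2.83]. Speed limits (rad/s): [1.89, 1.89, 2.57, 2.57, 3.01, 3.01, 3.01].

INTERFACE

Orientations are given as a unit quaternion [x, y, z, w].
In Python, from plant import robot gives the robot as it stands. The module is installed in compiled form; this text tells all that it offers.
- The arm moves only by the tool drive_tool, never from a script. Its argument "steps" is text: rows parted by semicolons, each of 7 numbers parted by spaces: the turn, a rotation vector about the tool's x, y, z in rad, then the shift along the tool's x, y, z in cm, then the finger opening in cm, from 0 to 8.54. In form: ax ay az x y z claw; .... A call has 1 to 10 rows; each row shifts and turns the commanded pose from where the row before left it, along the tool's axes as they then stand; what a row does not reach is not made up. A row lasts 1/10 s, in which the tool goes at most 50 mm and 8.59 degrees, less where a joint would pass 70% of its speed; a pose out of reach is approached as far as the arm can. A call is refused whole if a number of a shift passes 5 or a number of a turn 0.15, either way. A call with a gripper value outside its range is refused whole. The fingers move at their own pace and stop on an object; "grip_force" is the grip in N (left out, the last holds). Time passes only in rows, so rows that do not move let the fingers close. It gives the time, the measured TCP pose, the force and the opening at its end, in the units of the state.
- robot.get_state(): the state, without advancing time (a new reading comes with each control period).
- robot.get_image(name): name is "scene" or "top" or "wrist"; returns (picture, depth): 420x560x3 uint8, red, green, blue; 420x560 float32, mm along the optical axis (not along the pixel's ray), 0 where there is no reading.
- robot.camera_info(name): a dict with "camera_matrix" (3x3 intrinsics, pixels), "D" ([k1, k2, p1, p2, k3] as OpenCV has them; the pictures are not rectified), "view" (4x4, takes a point from world to camera coordinates). Camera axes: x right, y down, z forward; pixel columns grow to the right and rows downward; lengths in mm; the calibration is good to about 2 mm. A picture is of the moment at which its call begins: read the wrist's pose just before it. camera_info takes no time and is no camera call; for the wrist camera it gives the pose at the moment of the call.
- robot.close_job(): hands the job in, once; it reports no verdict.
Trained networks look in the newest picture that a camera, given by its name, has taken for a name from the list of things; names that differ only in an ending like _2 or _b are one class to them, and where a whole thing is asked for, a point or a joint stands for the part that bears it (a point fixed in the world has none). Each returns a list of dicts, best first, with "conf" (0 to 1); they miss things now and then, are a little off and sometimes report something else, mostly with a low value. They report only what shows in the picture. A call takes as long as a camera call.
- robot.cut_out(camera, label): "pixels" (420x560 bool, what is visible of it) and "box" ([centre column, centre row, width, height] in pixels, round what is visible of it).
The state is a dict: "clock": time; "joint_positions": joint angles; "qd": joint speeds; "tau": joint torques, N m; "position": TCP position; "orientation": TCP orientation; "contact_force": force on the tool from outside, world axes, zero at the start; "moment": the same for the moment, N m; "finger_gap": finger opening in mm.
Only numpy, scipy, OpenCV 4.12 (cv2) and the standard library are available. Lean on these libraries where they do the work, as an engineer would, in place of code of your own. Each camera call takes 0.05 s, during which the arm holds its last target. There are 200 camera calls.

TASK

Put the last gold-lidded tin, standing on the marble, upright into the upper half of the tipping tray (on the far side of its blue line from the red pad) and let go. Then push the red pad down until the tray lands on its stop, keep it pressed there firmly (about 15 N: over 10, never above 25) while all three tins slide to the pad end, and let the tray up slowly under your fingers, never letting it snap back, until it is level again with the tins at the pad end. Let the tilt move the tins: do not touch the two that are already in the tray, and leave the other things on the bench where they are.

Things in the scene. Friction and masses are not known exactly. Their poses are not given: they have to be found in the camera images.
- tin_last: the last tin: a lidded round tin, aluminium with a gold lid band, 54 mm across and 30 mm tall, solid, 40 to 90 g, standing on the marble among a jar and a nozzle; origin at the centre of its underside, z up
- tin_a: one of two identical tins (54 mm across, 30 mm tall) already standing in the upper end of the tray, not to be touched; origin at the centre of its underside
- tin_b: the other tin already in the tray, the same size; origin at the centre of its underside
- stand: the fixed steel stand carrying the tipping tray; origin on the marble straight below the tray's pivot; x points level along the tray towards its red pad, y across it, z up. Base plate 300 x 200 x 10 mm; two cheeks just outside the tray's sides rise to 133 mm. The pivot line runs along y, 120 mm above the marble
- tray_floor (a point): centre of the tray's inner floor, 4 mm above the pivot line, turning with the tray: x towards the red pad, y across, z off the floor. Waxed aluminium pan, inside 320 x 160 mm, walls 4 mm thick and 18 mm high above the floor. A blue line at x = 0 divides the upper half (x below 0; two tins at about x -115, y +-45 mm) from the pad half
- press_pad (a point): centre of the top face of the red push pad, a tab 50 mm (along the tray) x 80 mm (across) x 10 mm outside the pad end's wall, which stands 12 mm above it. In the tray's plane it lies 189 mm from the pivot line and 10 mm above it; at rest it is level, 130 mm above the marble
- tray (a joint): tilt in rad: 0 level at rest, growing as the red pad goes down. A spring pushes the pad back up with 2 to 7 N and snaps the tray up if let go. Tins start to slide at a tilt of 0.18 to 0.33. A rigid stop screw, tucked under the tray and set differently each day, ends the tilt somewhere between 0.35 and 0.46: it must be felt
- jar: bystander: amber jar with white lid, 60 mm across, 85 mm tall, origin at the centre of its underside
- nozzle: bystander: steel piping nozzle, a cone 44 mm across, 58 mm tall, standing; origin at the centre of its underside
- scraper: bystander: dough scraper with white handle, 120 x 95 x 22 mm, lying flat
- spatula: bystander: spatula 260 mm long, lying flat

How it is judged (in metres and radians):
On the way, in this order (a step that is already met when the one before it is completed fails the run):
1. the last tin stands upright and released in the upper half of the resting tray (x of tin_last in the frame of tray_floor between -0.16 and 0.012 m and y of tin_last in the frame of tray_floor between -0.08 and 0.08 m and z of tin_last in the frame of tray_floor between -0.006 and 0.006 m and angle between tin_last's own z axis and vertical below 0.12 rad and contact force between the fingers and tin_last below 0.1 N and value of joint tray below 0.05 rad), for 0.3 s.
2. the tray is held down on its stop by the fingers with more than 10 N for half a second, all three tins lying at the pad end (value of joint tray above 0.3 rad and contact force between the fingers and stand above 10 N and x of tin_a in the frame of tray_floor between 0.05 and 0.165 m and y of tin_a in the frame of tray_floor between -0.08 and 0.08 m and z of tin_a in the frame of tray_floor between -0.008 and 0.008 m and x of tin_b in the frame of tray_floor between 0.05 and 0.165 m and y of tin_b in the frame of tray_floor between -0.08 and 0.08 m and z of tin_b in the frame of tray_floor between -0.008 and 0.008 m and x of tin_last in the frame of tray_floor between 0.05 and 0.165 m and y of tin_last in the frame of tray_floor between -0.08 and 0.08 m and z of tin_last in the frame of tray_floor between -0.008 and 0.008 m), for 0.5 s.
At the end, for the whole second after the job is handed in: all three tins stand upright (within 0.15 rad) and still on the tray's floor at the pad end, their centres more than 50 mm past the blue line, and the tray is back level (tilt below 0.03 rad), untouched (x of tin_a in the frame of tray_floor between 0.05 and 0.165 m and y of tin_a in the frame of tray_floor between -0.08 and 0.08 m and z of tin_a in the frame of tray_floor between -0.008 and 0.008 m and x of tin_b in the frame of tray_floor between 0.05 and 0.165 m and y of tin_b in the frame of tray_floor between -0.08 and 0.08 m and z of tin_b in the frame of tray_floor between -0.008 and 0.008 m and x of tin_last in the frame of tray_floor between 0.05 and 0.165 m and y of tin_last in the frame of tray_floor between -0.08 and 0.08 m and z of tin_last in the frame of tray_floor between -0.008 and 0.008 m and value of joint tray below 0.03 rad and angle between each of tin_a, tin_b, tin_last's own z axis and vertical below 0.15 rad and linear speed of each of tin_a, tin_b, tin_last below 0.02 m/s).
It fails at once if the hand presses on the tray or its stand with more than 25 N (contact force between any of the fingers, the arm and stand above 25 N).
It fails at once if the tray snaps back up (faster than 2 rad/s) (velocity of joint tray below -2 rad/s).
It fails at once if the hand touches one of the two tins already in the tray (contact force between any of the fingers, the arm and tin_a above 0.5 N or contact force between any of the fingers, the arm and tin_b above 0.5 N).
It fails at once if a bystander is moved by more than 30 mm (distance of any of jar, nozzle, scraper, spatula from where it was at the start of the episode above 0.03 m).
It also fails if it takes over 59 s, if anything falls off the work surface, if the arm or the gripper's body presses on something with over 40 N, if the wrist force passes 120 N, or if a joint passes its speed limit or range.

## Working session

There is one attempt and no reset: what is moved stays moved. The work goes in short steps, Python scripts to look and compute and a tool call to move; the robot and the scene stay as the last step left them, time stands still between calls to the robot, and variables do not carry over. Pictures are saved under pics/ and viewed, on a budget of 10 in all, crops included, one or two more only if the job needs it, and the job is handed in when it is done.

Besides the shell and the picture viewer there is one more tool, called by a JSON object that holds its "op" and its "data", one argument or row to a line. drive_tool: Moves the arm, as the interface text tells. Its arguments: {"type":"object","properties":{"steps":{"type":"string"},"grip_force":{"type":"number"}},"required":["steps"]}

```bash
mkdir -p pics; cat > h.py <<'E'
import numpy as np, cv2
from plant import robot
from scipy.spatial.transform import Rotation as R
def pts(cam,depth,mask):
    ci=robot.camera_info(cam);K=np.array(ci["camera_matrix"],float);D=np.array(ci["D"],float);V=np.array(ci["view"],float)
    v,u=np.nonzero(mask&(depth>0));z=depth[v,u].astype(float)
    n=cv2.undistortPoints(np.stack([u,v],1).astype(float)[:,None],K,D)[:,0]
    pc=np.c_[n*z[:,None],z]
    return (pc-V[:3,3])@V[:3,:3]
E
python3 - <<'E'
from h import *
np.set_printoptions(precision=1,suppress=True)
s=robot.get_state();print(s)
ims=[]
for c in("scene","top"):
    im,d=robot.get_image(c);ims.append(im)
    cv2.imwrite(f"pics/{c}0.png",im[:,:,::-1])
    for l in("tin_last","press_pad","stand","jar","nozzle"):
        for o in robot.cut_out(c,l)[:4]:
            p=pts(c,d,o["pixels"])
            if len(p): print(c,l,round(o["conf"],2),np.round(o["box"]),len(p),"med",np.median(p,0),"lo",np.percentile(p,3,0),"hi",np.percentile(p,97,0))
print(robot.get_state()["clock"])
E
```

```text
{'clock': 0.0, 'joint_positions': array([-1.2,  0.7, -0. ,  1.5,  0. ,  1. , -0.1]), 'qd': array([ 0.,  0., -0., -0.,  0.,  0., -0.]), 'tau': array([ -0. , -88.3,   1.2, -23.6,   0. ,   0. ,  -0. ]), 'position': array([243.1, 520.8, 208.7]), 'orientation': array([ 0.2,  1. , -0. , -0. ]), 'contact_force': array([ 0.2,  1. , -0.9]), 'moment': array([ 0., -0.,  0.]), 'finger_gap': 85.39763311429232}
scene tin_last 0.94 [349. 288.  25.  25.] 422 med [456.5 238.7  30.7] lo [431.3 213.2   3.6] hi [477.  262.7  34.2]
scene tin_last 0.16 [248. 208. 119. 131.] 7439 med [543.3 -83.6 126. ] lo [ 454.3 -257.3  122.5] hi [635.3  90.5 143.9]
scene press_pad 0.62 [250. 208. 119. 136.] 7253 med [543.2 -84.  126. ] lo [ 455.9 -252.6  122.8] hi [634.4  89.9 143.8]
scene stand 0.96 [249. 214. 124. 146.] 9299 med [554.8 -63.9 125.5] lo [ 456.2 -246.1    9.5] hi [646.8  88.7 143.5]
scene jar 0.62 [318. 335.  31.  33.] 716 med [612.  279.3  84.3] lo [581.7 253.7   8.9] hi [632.3 303.1  88.3]
scene nozzle 0.74 [376. 355.  18.  23.] 311 med [521.7 390.1  27.5] lo [505.6 369.7   1.7] hi [533.4 409.9  59.9]
top tin_last 0.56 [171. 232.  21.  18.] 373 med [449.8 235.   29.1] lo [426.3 210.3  10.9] hi [473.3 259.6  34.1]
top press_pad 0.85 [294. 185. 164.  88.] 9597 med [542.8 -93.1 123.8] lo [ 458.8 -262.   117.7] hi [636.1  85.2 142.4]
top press_pad 0.43 [237. 198.  26.  26.] 410 med [514.6  48.2 153.5] lo [490.8  24.7 147.8] hi [538.6  69.7 157.2]
top stand 0.67 [294. 187. 156.  92.] 10237 med [534.8 -92.3 123.5] lo [ 447.1 -257.2    7.8] hi [634.5  81.5 141.4]
top jar 0.67 [237. 200.  25.  26.] 394 med [514.8  47.1 153.6] lo [493.2  24.6 148.2] hi [538.6  69.7 157.2]
top jar 0.63 [153. 173.  28.  25.] 556 med [596.9 266.6  82.4] lo [573.7 244.9  16.1] hi [624.7 295.9  88.8]
top nozzle 0.62 [112. 207.  12.  18.] 202 med [510.6 380.4  26.9] lo [495.1 369.2   3.6] hi [531.1 395.4  58.7]
0.6
```

View pics/top0.png

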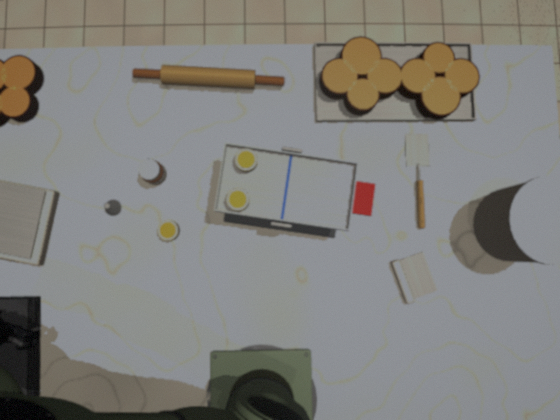

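View pics/scene0.png

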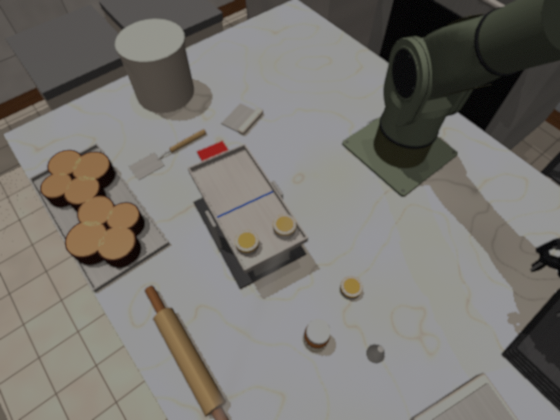

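The top view shows the tray level, with its blue line near (288,187) and the two tins at (246,160) and (237,200). The red pad is at (364,198) and the loose tin at (168,231). The jar (152,172) and nozzle (112,207) are well clear. The scene view agrees: tin at (351,287), pad at (212,151).

```bash
python3 - <<'E'
from h import *
np.set_printoptions(precision=1,suppress=True)
for c in("scene","top"):
    im,d=robot.get_image(c);h=cv2.cvtColor(im,cv2.COLOR_RGB2HSV);H,S,V=[h[...,i].astype(int) for i in range(3)]
    red=((H<6)|(H>174))&(S>180)&(V>100)
    blue=(H>100)&(H<130)&(S>120)&(V>60)
    gold=(H>18)&(H<32)&(S>120)&(V>100)
    for n,m in(("red",red),("blue",blue),("gold",gold)):
        k,lab,st,_=cv2.connectedComponentsWithStats(m.astype(np.uint8))
        for i in range(1,k):
            if st[i,4]<40: continue
            p=pts(c,d,lab==i)
            if not len(p): continue
            q=p[:,:2]-p[:,:2].mean(0);u=np.linalg.svd(q,full_matrices=False)[2][0]
            e=q@u
            print(c,n,st[i],"mean",p.mean(0),"med z",np.median(p[:,2]),"axis",np.round(u,3),"ends",e.min(),e.max())
s=robot.get_state();print(R.from_quat(s["orientation"]).as_matrix().round(3),s["position"])
E
```

```text
scene red [199 143  27  16 210] mean [ 515.8 -259.4  132. ] med z 132.01964359096394 axis [ 1.  -0.2] ends -35.42646697382668 35.91553187690669
scene gold [277 217  15  13 153] mean [515.2  48.2 155.9] med z 155.87445100108835 axis [-0.6  0.8] ends -17.59255697032917 17.48497750861576
scene gold [239 233  16  14 178] mean [609.5  27.9 155.9] med z 156.04994112694425 axis [ 0.9 -0.4] ends -17.907381482058117 17.59861861715149
scene gold [345 279  14  14 161] mean [449.9 237.8  31.7] med z 31.60348122881232 axis [0.6 0.8] ends -17.41698929128167 17.59996145547493
top red [359 185  14  12  52] mean [ 534.4 -269.3  129.7] med z 129.8682612339853 axis [-0.9  0.4] ends -15.489732330465586 12.081301201183186
top gold [ 324   50  153   64 4164] mean [ 832.4 -380.    55.2] med z 55.223708585495466 axis [-0.1 -1. ] ends -201.4080296015269 210.18417743442467
top gold [238 152  16  15 192] mean [610.1  27.1 153.9] med z 153.8989890876693 axis [ 0.3 -1. ] ends -18.512687081029988 18.38519328693175
top gold [230 191  15  16 190] mean [514.8  48.  153.7] med z 153.71105271380637 axis [-1.  -0.2] ends -19.05419746375858 17.84778700456885
top gold [161 223  14  15 160] mean [450.5 237.   29.7] med z 29.558751653128017 axis [-1.   0.3] ends -18.65151722911667 18.504691544069484
[[-0.9  0.4 -0. ]
 [ 0.4  0.9 -0. ]
 [ 0.  -0.  -1. ]] [243.2 521.  209.2]
```

```bash
python3 - <<'E'
from h import *
np.set_printoptions(precision=3,suppress=True)
for c in("scene","top"):
    im,d=robot.get_image(c);h=cv2.cvtColor(im,cv2.COLOR_RGB2HSV);H,S,V=[h[...,i].astype(int) for i in range(3)]
    red=((H<10)|(H>170))&(S>110)&(V>60)
    blue=(H>95)&(H<130)&(S>70)
    full=pts(c,d,d>=0)
    for n,m in(("red",red),("blue",blue)):
        p=pts(c,d,m);p=p[(p[:,2]>110)&(p[:,2]<142)&(abs(p[:,0]-540)<130)&(p[:,1]<120)&(p[:,1]>-320)]
        r=cv2.minAreaRect(p[:,:2].astype(np.float32));print(c,n,len(p),"rect",r,"medz",np.median(p[:,2]))
    p=full[(full[:,2]>117)&(full[:,2]<150)&(abs(full[:,0]-545)<125)&(full[:,1]<130)&(full[:,1]>-243)]
    print(c,"tray",cv2.minAreaRect(p[:,:2].astype(np.float32)))
s=robot.get_state();print(R.from_quat(s["orientation"]).as_matrix())
E
```

```text
scene red 289 rect ((516.09423828125, -257.9832763671875), (40.00379943847656, 77.4307861328125), 83.65680694580078) medz 131.86249950826158
scene blue 76 rect ((543.5018310546875, -68.67742919921875), (7.107552528381348, 150.58322143554688), 80.30370330810547) medz 125.48981766207392
scene tray ((543.4923095703125, -77.0260009765625), (347.11993408203125, 194.39700317382812), 80.78096771240234)
top red 573 rect ((515.195556640625, -257.4578552246094), (44.9864616394043, 77.9100112915039), 80.71662902832031) medz 129.42787054113015
top blue 151 rect ((546.2966918945312, -69.93816375732422), (5.982834815979004, 154.8736114501953), 80.84354400634766) medz 123.34001645585222
top tray ((545.7108764648438, -78.64625549316406), (344.7354431152344, 195.66964721679688), 81.39727020263672)
[[-0.906  0.423 -0.   ]
 [ 0.423  0.906 -0.   ]
 [ 0.    -0.    -1.   ]]
```

{"op": "drive_tool", "data": {
  "steps": "0 0 0 -3 -1.7 0 8.54;0 0 0 -3 -1.7 0 8.54;0 0 0 -3 -1.7 0 8.54;0 0 0 -3 -1.7 0 8.54;0 0 0 -3 -1.7 0 8.54;0 0 0 -3 -1.7 0 8.54;0 0 0 -3 -1.7 0 8.54;0 0 0 -3 -1.7 0 8.54;0 0 0 -3 -1.7 0 8.54;0 0 0 -3 -1.7 0 8.54"
}}

```text
clock: 1.8
position: [443.9, 238.8, 209.3]
orientation: [0.217, 0.976, 0.0, 0.0]
contact_force: [1.8, 0.1, 0.2]
finger_gap: 85.3
```

{"op": "drive_tool", "data": {
  "steps": "0 0 0.129 0 0 0.5 8.54;0 0 0.129 0 0 0.5 8.54;0 0 0.129 0 0 0.5 8.54;0 0 0.129 0 0 0.5 8.54;0 0 0.129 0 0 0.5 8.54;0 0 0.129 0 0 0.5 8.54;0 0 0.129 0 0 0.5 8.54;0 0 0.129 0 0 0.5 8.54;0 0 0.129 0 0 0.5 8.54;0 0 0.129 0 0 0.5 8.54"
}}

```text
clock: 2.8
position: [443.2, 240.1, 159.0]
orientation: [0.762, 0.648, 0.0, 0.0]
contact_force: [-0.0, 0.2, 0.5]
finger_gap: 85.5
```

```bash
python3 - <<'E'
from h import *
np.set_printoptions(precision=3,suppress=True)
im,d=robot.get_image("wrist");cv2.imwrite("pics/w1.png",im[:,:,::-1])
for o in robot.cut_out("wrist","tin_last")[:2]:
    p=pts("wrist",d,o["pixels"]);
    t=p[abs(p[:,2]-30)<5];print(o["conf"],o["box"],len(p))
    if len(t): print(cv2.minEnclosingCircle(t[:,:2].astype(np.float32)),t.mean(0))
s=robot.get_state();print(s["position"],R.from_quat(s["orientation"]).as_matrix(),s["joint_positions"],s["contact_force"])
E
```

```text
0.67 [288.1, 189.8, 56.1, 61.7] 3234
((449.48699951171875, 237.87692260742188), 27.32282066345215) [449.547 238.96   29.551]
[442.883 240.119 158.731] [[ 0.157  0.988 -0.001]
 [ 0.988 -0.157 -0.001]
 [-0.001 -0.    -1.   ]] [-0.721  0.697  0.291  1.813 -0.299  0.675 -0.417] [-0.022  0.064 -0.553]
```

View pics/w1.png

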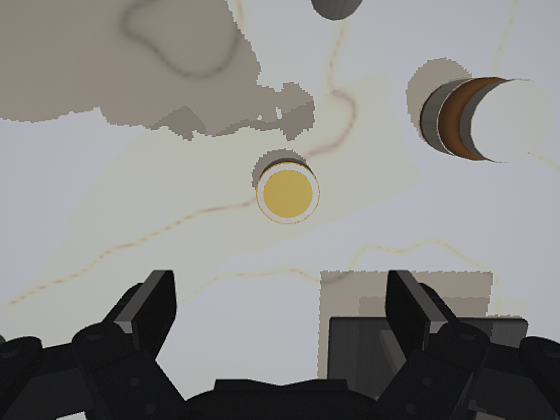

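The wrist view shows the tin alone at (288,190), with the jar about 200 px to its right. I correct by about 7 mm and go down.

{"op": "drive_tool", "data": {
  "steps": "0 0 0 -0.05 0.35 1.7 8.54;0 0 0 -0.05 0.33 1.7 8.54;0 0 0 0 0 1.7 8.54;0 0 0 0 0 1.7 8.54;0 0 0 0 0 1.7 8.54;0 0 0 0 0 1.7 8.54;0 0 0 0 0 1.5 8.54;0 0 0 0 0 1.2 8.54;0 0 0 0 0 0.8 8.54;0 0 0 0 0 0 8.54"
}}

```text
clock: 3.9
position: [449.5, 237.9, 21.6]
orientation: [0.76, 0.65, -0.0, -0.0]
contact_force: [0.3, -0.6, 0.6]
finger_gap: 85.3
```

{"op": "drive_tool", "data": {
  "steps": "0 0 0 0 0 0 6;0 0 0 0 0 0 5.4;0 0 0 0 0 0 4.5;0 0 0 0 0 0 4.5;0 0 0 0 0 0 4.5;0 0 0 0 0 0 4.5;0 0 0 0 0 0 4.5;0 0 0 0 0 0 4.5",
  "grip_force": 30
}}

```text
clock: 4.7
position: [449.7, 238.0, 22.2]
orientation: [0.76, 0.65, -0.0, 0.0]
contact_force: [0.4, 0.3, -0.7]
finger_gap: 44.8
```

{"op": "drive_tool", "data": {
  "steps": "0 0 0 0 0 -1 4.5;0 0 0 0 0 -1.5 4.5;0 0 0 0 0 -2 4.5;0 0 0 0 0 -2.5 4.5;0 0 0 0 0 -2.5 4.5;0 0 0 0 0 -2.5 4.5;0 0 0 0 0 -2.5 4.5;0 0 0 0 0 -2 4.5;0 0 0 0 0 -1 4.5;0 0 0 0 0 0 4.5"
}}

```text
clock: 5.7
position: [449.9, 238.2, 198.2]
orientation: [0.76, 0.65, 0.001, 0.0]
contact_force: [-0.5, 0.0, -0.7]
finger_gap: 45.1
```

The fingers closed to 45 mm, but the tin is 54 mm across, so I suspect a miss. Taking a look.

```bash
python3 - <<'E'
from h import *
np.set_printoptions(precision=3,suppress=True)
im,d=robot.get_image("wrist");cv2.imwrite("pics/w2.png",im[:,:,::-1])
for o in robot.cut_out("wrist","tin_last")[:2]:
    p=pts("wrist",d,o["pixels"]);
    print(o["conf"],o["box"],np.median(p,0),p.min(0),p.max(0))
s=robot.get_state();print(s["position"],s["contact_force"],s["finger_gap"])
E
```

```text
0.81 [280.4, 178.7, 56.7, 57.5] [449.186 239.233  28.206] [417.754 203.687  -3.275] [477.579 264.589  30.827]
[449.427 237.927 196.632] [-0.076 -0.214  0.264] 45.286158968787
```

View pics/w2.png

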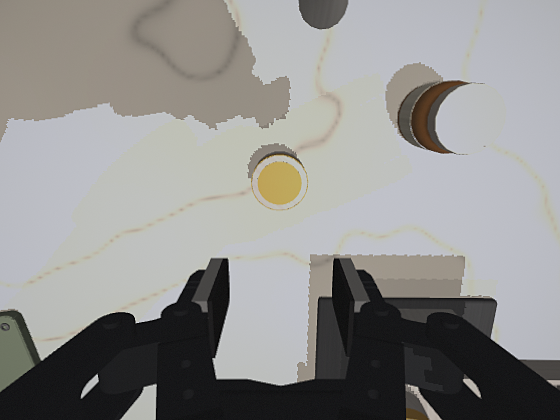

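The tin did not move: it is still at (280,182) in the picture, and the fingers are empty. I measure where the fingertips really are in the tool frame.

```bash
python3 - <<'E'
from h import *
np.set_printoptions(precision=1,suppress=True)
im,d=robot.get_image("wrist")
s=robot.get_state();M=R.from_quat(s["orientation"]).as_matrix()
print(robot.tip_reach)
ci=robot.camera_info("wrist");V=np.array(ci["view"]);cp=-V[:3,:3].T@V[:3,3];print("cam in tool",(cp-s["position"])@M,"cam axes in tool\n",V[:3,:3]@M)
m=np.zeros(d.shape,bool);m[250:355,150:400]=True
p=(pts("wrist",d,m&(d<250))-s["position"])@M
print(len(p),np.percentile(p,[0,1,5,50,95,99,100],axis=0))
t=p[p[:,2]>p[:,2].max()-15]
for lo in range(-60,30,5):
    q=p[(p[:,2]>=lo)&(p[:,2]<lo+5)]
    if len(q): print(lo,len(q),"x",q[:,0].min(),q[:,0].max(),"|y|",abs(q[:,1]).min(),abs(q[:,1]).max())
K=ci["camera_matrix"]
for z in(-5,0,14): 
    w=s["position"]+M@[0,0,z];print(z,cv2.projectPoints(w[None],cv2.Rodrigues(V[:3,:3])[0],V[:3,3],np.array(K),np.array(ci["D"]))[0].ravel())
E
```

```text
14.0
cam in tool [  73.4    0.8 -164.3] cam axes in tool
 [[-0.   1.   0. ]
 [-1.  -0.  -0.3]
 [-0.3 -0.   1. ]]
10127 [[-11.4 -40.  -95.5]
 [ -9.5 -37.3 -94.4]
 [ -5.4 -33.9 -92.9]
 [ 11.5 -18.9 -63.3]
 [ 17.4  33.3 -32.7]
 [ 17.9  35.9 -27. ]
 [ 18.5  37.1 -23.2]]
-60 675 x -11.109234406053453 12.200599172222033 |y| 21.32621838360867 36.59428472256707
-55 762 x -11.406560539042156 12.22057969197708 |y| 21.317178158188415 36.77130027535354
-50 717 x -11.319319060609322 12.328789266935775 |y| 21.333834274163706 37.0520017826066
-45 632 x -11.309156785361228 12.167703824679883 |y| 21.350439858632523 36.804713228545715
-40 574 x -10.731245026163544 12.100808547650852 |y| 21.39320106906492 36.9930318775636
-35 474 x -10.733617178888771 12.066046285876807 |y| 21.41865635215232 36.28694129274482
-30 237 x -10.297516514915321 11.872280378403973 |y| 21.485525031208766 33.12869698888252
-25 29 x -6.540943534777025 8.216925132862569 |y| 21.63378881982151 23.39536436090203
-5 [278.8 259.1]
0 [278.9 254.8]
14 [279.  244.1]
```

The wrist depth puts the fingertips about 25 mm behind the reported TCP, where the text says 14 mm ahead of it. That explains the closure above the tin: the tips were at about z 47. From here I go by the measured tips and come down gently, watching the force.

{"op": "drive_tool", "data": {
  "steps": "0 0 0 0 0 2 8.54;0 0 0 0 0 2 8.54;0 0 0 0 0 2 8.54;0 0 0 0 0 2 8.54;0 0 0 0 0 2 8.54;0 0 0 0 0 2 8.54;0 0 0 0 0 2 8.54;0 0 0 0 0 2 8.54;0 0 0 0 0 1.4 8.54;0 0 0 0 0 0 8.54"
}}

```text
clock: 6.85
position: [448.6, 237.2, 21.1]
orientation: [0.76, 0.65, -0.002, -0.0]
contact_force: [0.1, -0.5, 0.1]
finger_gap: 85.3
```

```bash
python3 - <<'E'
from h import *
np.set_printoptions(precision=1,suppress=True)
im,d=robot.get_image("wrist")
s=robot.get_state();M=R.from_quat(s["orientation"]).as_matrix()
w=pts("wrist",d,d<250);p=(w-s["position"])@M
f=(abs(p[:,0])<13)&(abs(p[:,1])>38)&(abs(p[:,1])<60)
for lo in range(-60,30,5):
    q=p[f&(p[:,2]>=lo)&(p[:,2]<lo+5)]
    if len(q): print(lo,len(q),"x",q[:,0].min(),q[:,0].max(),"|y|",abs(q[:,1]).min(),abs(q[:,1]).max())
print(s["position"],s["contact_force"],s["finger_gap"])
cv2.imwrite("pics/w3.png",im[:,:,::-1])
E
```

```text
-60 1125 x -11.445429954496714 12.09684026678229 |y| 41.398524432615865 57.33611031827485
-55 1031 x -11.353857696050348 11.851847717983212 |y| 41.49794817565888 57.36764182993135
-50 929 x -10.97635670432262 12.13514292973113 |y| 41.043626229443454 57.35646493561923
-45 755 x -11.081917432577955 12.12784546959741 |y| 41.132416368355656 56.69032424477728
-40 443 x -11.124292161682165 11.5548660728055 |y| 41.244935801034046 50.185414242207266
-35 15 x -6.748505896644257 7.280936701820696 |y| 41.76001801644868 43.773804830160074
15 16 x -8.28850047373407 12.856796496569999 |y| 38.146589121513074 57.151545850550406
20 3418 x -12.997214430585782 12.995872143759893 |y| 38.002158245155705 59.999343387515125
[449.  237.4  22.3] [-0.3 -0.1  0.1] 85.71448604356847
```

View pics/w3.png

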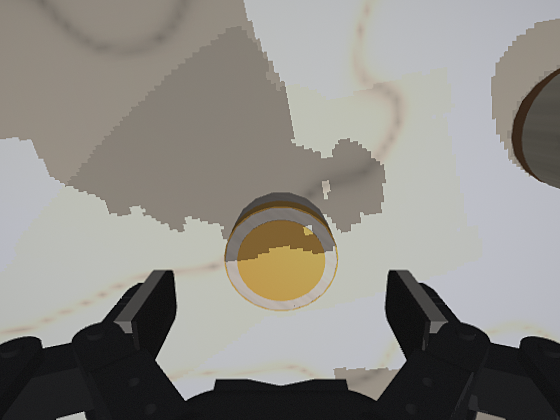

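The picture confirms it: the tips hover above the tin (280,260). They are at about z 57 when open.

{"op": "drive_tool", "data": {
  "steps": "0 0 0 0 0 0.8 8.54;0 0 0 0 0 0.8 8.54;0 0 0 0 0 0.8 8.54;0 0 0 0 0 0.6 8.54;0 0 0 0 0 0 8.54"
}}

```text
clock: 7.4
position: [449.4, 237.8, -7.6]
orientation: [0.76, 0.65, -0.001, -0.0]
contact_force: [0.1, 0.5, -0.1]
finger_gap: 85.4
```

{"op": "drive_tool", "data": {
  "steps": "0 0 0 0 0 0.4 8.54;0 0 0 0 0 0.4 8.54;0 0 0 0 0 0.2 8.54;0 0 0 0 0 0 6;0 0 0 0 0 0 4.5;0 0 0 0 0 0 4.5;0 0 0 0 0 0 4.5;0 0 0 0 0 0 4.5;0 0 0 0 0 0 4.5"
}}

```text
clock: 8.3
position: [449.7, 238.0, -16.5]
orientation: [0.76, 0.65, 0.0, 0.0]
contact_force: [-1.2, -1.5, 6.0]
finger_gap: 53.0
```

Gripped at 53 mm. Lifting, then carrying it above the tray at a height that clears the standing tins.

{"op": "drive_tool", "data": {
  "steps": "0 0 0 0 0 -0.5 4.5;0 0 0 0 0 -1.5 4.5;0 0 0 0 0 -2.5 4.5;0 0 0 0 0 -2.5 4.5;0 0 0 0 0 -2.5 4.5;0 0 0 0 0 -2.5 4.5;0 0 0 0 0 -2.5 4.5;0 0 0 0 0 -2.5 4.5;0 0 0 0 0 -2 4.5;0 0 0 0 0 -1 4.5"
}}

```text
clock: 9.3
position: [450.0, 238.1, 184.9]
orientation: [0.76, 0.65, 0.001, 0.0]
contact_force: [0.1, -0.5, -1.0]
finger_gap: 52.8
```

{"op": "drive_tool", "data": {
  "steps": "0 0 0 -1.4 0.8 0 4.5;0 0 0 -2.5 1.4 0 4.5;0 0 0 -3 1.7 0 4.5;0 0 0 -3 1.7 0 4.5;0 0 0 -3 1.7 0 4.5;0 0 0 -3 1.7 0 4.5;0 0 0 -3 1.7 0 4.5;0 0 0 -3 1.7 0 4.5;0 0 0 -2.2 1.2 0 4.5;0 0 0 -1.3 0.7 0 4.5"
}}

```text
clock: 10.3
position: [551.6, -37.2, 182.8]
orientation: [0.761, 0.649, -0.0, 0.0]
contact_force: [-0.2, 0.8, -1.7]
finger_gap: 53.0
```

```bash
python3 - <<'E'
from h import *
np.set_printoptions(precision=1,suppress=True)
s=robot.get_state();M=R.from_quat(s["orientation"]).as_matrix()
im,d=robot.get_image("wrist");cv2.imwrite("pics/w4.png",im[:,:,::-1])
h=cv2.cvtColor(im,cv2.COLOR_RGB2HSV);H,S,V=[h[...,i].astype(int) for i in range(3)]
for n,m in(("gold",(H>18)&(H<32)&(S>120)&(V>100)),("blue",(H>95)&(H<130)&(S>70))):
    k,lab,st,_=cv2.connectedComponentsWithStats(m.astype(np.uint8))
    for i in range(1,k):
        if st[i,4]<60: continue
        p=pts("wrist",d,lab==i)
        if len(p): print(n,st[i],p.mean(0),(p.mean(0)-s["position"])@M, cv2.minAreaRect(p[:,:2].astype(np.float32)))
print(s["position"],M,s["contact_force"],s["finger_gap"])
E
```

```text
gold [183  48  39  48 222] [529.4  52.8 154.1] [ 85.5 -36.   28.7] ((529.0062866210938, 54.82349395751953), (8.688474655151367, 28.431697845458984), 25.95067596435547)
gold [317  58  24  49  83] [587.9  39.3 152.6] [81.2 23.8 30.1] ((588.7578735351562, 39.81035614013672), (25.100879669189453, 3.495737075805664), 57.03925704956055)
gold [ 330   59   81   84 5295] [610.1  26.3 154.1] [72.  47.8 28.6] ((610.0761108398438, 25.869686126708984), (41.10707092285156, 41.299095153808594), 42.70906066894531)
gold [174  80  47  41 365] [523.9  40.8 154.1] [ 72.7 -39.7  28.7] ((522.3487548828125, 43.222999572753906), (12.739534378051758, 26.161514282226562), 38.45636749267578)
gold [142  88  11  20  67] [496.9  46.4 154.2] [ 74.  -67.1  28.6] ((497.249755859375, 46.318172454833984), (4.886641979217529, 8.748152732849121), 0.9182950258255005)
gold [166  99  25  19  91] [511.9  38.4 154.1] [ 68.4 -51.   28.7] ((511.05914306640625, 38.42100524902344), (5.869903087615967, 13.556239128112793), 61.55354309082031)
gold [190 109  18  19  92] [519.8  31.  154.1] [ 62.4 -42.2  28.7] ((518.71435546875, 31.
[... 339 characters left out ...]
 -39.223907470703125), (41.75889587402344, 38.845359802246094), 81.56658935546875)
gold [225 290  22  36 259] [535.6 -36.5 229.5] [ -1.8 -16.  -46.7] ((535.8770141601562, -36.829044342041016), (7.818813323974609, 15.136129379272461), 4.488165855407715)
blue [162 260  39   8 292] [480.3 -59.6 125.3] [-33.3 -66.9  57.5] ((498.66180419921875, -47.97990798950195), (67.3480453491211, 19.07146644592285), 31.88644790649414)
blue [362 260  33   9 238] [613.6 -81.8 124.1] [-34.3  68.3  58.7] ((613.4097900390625, -81.96666717529297), (6.172291278839111, 22.834041595458984), 78.34603118896484)
[551.6 -37.2 182.8] [[ 0.2  1.  -0. ]
 [ 1.  -0.2 -0. ]
 [-0.  -0.  -1. ]] [-0.2  0.8 -1.7] 53.031337499781145
```

View pics/w4.png

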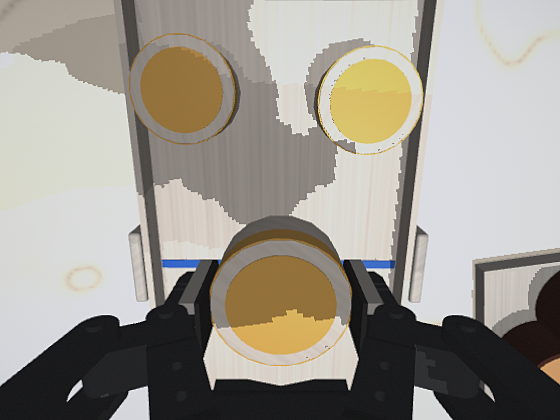

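The tin hangs upright in the fingers at (280,300), about 34 mm to the upper side of the blue line (row 264). The two tray tins at (183,90) and (370,100) are well clear. Lowering.

{"op": "drive_tool", "data": {
  "steps": "0 0 0 0 0 1 4.5;0 0 0 0 0 1.5 4.5;0 0 0 0 0 1.5 4.5;0 0 0 0 0 1.3 4.5;0 0 0 0 0 0.9 4.5;0 0 0 0 0 0.5 4.5;0 0 0 0 0 0.2 4.5;0 0 0 0 0 0.2 4.5;0 0 0 0 0 0 4.5"
}}

```text
clock: 11.25
position: [551.6, -35.0, 112.3]
orientation: [0.76, 0.65, 0.0, 0.0]
contact_force: [0.1, -0.8, -1.1]
finger_gap: 53.2
```

{"op": "drive_tool", "data": {
  "steps": "0 0 0 0 0 0.1 4.5;0 0 0 0 0 0.1 4.5;0 0 0 0 0 0.1 4.5;0 0 0 0 0 0 4.5"
}}

```text
clock: 11.65
position: [551.5, -35.1, 109.1]
orientation: [0.76, 0.65, -0.0, -0.0]
contact_force: [0.4, -0.6, -0.8]
finger_gap: 53.3
```

{"op": "drive_tool", "data": {
  "steps": "0 0 0 0 0 0.1 4.5;0 0 0 0 0 0.05 4.5;0 0 0 0 0 0 5.6;0 0 0 0 0 0 6.2;0 0 0 0 0 0 7.4;0 0 0 0 0 0 7.4;0 0 0 0 0 0 7.4"
}}

```text
clock: 12.35
position: [551.5, -35.2, 107.7]
orientation: [0.76, 0.65, -0.0, 0.0]
contact_force: [-0.3, 0.2, 0.4]
finger_gap: 74.0
```

{"op": "drive_tool", "data": {
  "steps": "0 0 0 0 0 -0.5 7.4;0 0 0 0 0 -1 7.4;0 0 0 0 0 -2 7.4;0 0 0 0 0 -2.5 7.4;0 0 0 0 0 -2.5 7.4;0 0 0 0 0 -1.5 7.4;0 0 0 0 0 -0.5 7.4;0 0 0 0 0 0 4;0 0 0 0 0 0 1;0 0 0 0 0 0 0"
}}

```text
clock: 13.35
position: [551.2, -35.1, 212.0]
orientation: [0.76, 0.65, -0.001, -0.0]
contact_force: [-0.1, 0.5, -0.5]
finger_gap: 30.8
```

```bash
python3 - <<'E'
from h import *
np.set_printoptions(precision=1,suppress=True)
s=robot.get_state();M=R.from_quat(s["orientation"]).as_matrix()
im,d=robot.get_image("wrist")
c,X=np.array([545,-69.5]),np.array([-.155,-.988]);Y=np.array([.988,-.155])
h=cv2.cvtColor(im,cv2.COLOR_RGB2HSV);H,S,V=[h[...,i].astype(int) for i in range(3)]
p=pts("wrist",d,(H>15)&(H<35)&(S>90)&(V>40));p=p[(p[:,2]>145)&(p[:,2]<165)]
q=p[:,:2]-c; q=np.c_[q@X,q@Y]
for n,m in(("last",q[:,0]>-75),("a",(q[:,0]<-75)&(q[:,1]>0)),("b",(q[:,0]<-75)&(q[:,1]<0))):
    print(n,m.sum(),cv2.minAreaRect(q[m].astype(np.float32))[:2] if m.sum()>3 else "",np.percentile(p[m,2],[2,50,98]))
w=(pts("wrist",d,d<250)-s["position"])@M;f=(abs(w[:,0])<13)&(abs(w[:,1])<30)&(w[:,2]>-60)&(w[:,2]<0)
print("tip z",np.percentile(w[f,2],[50,99,100]),s["position"],s["finger_gap"],s["contact_force"],s["joint_positions"])
E
```

```text
last 3378 ((-34.84233856201172, 1.7519702911376953), (54.3111686706543, 54.095176696777344)) [148.9 154.1 155.4]
a 4300 ((-105.70823669433594, 48.94770050048828), (54.482337951660156, 53.99723434448242)) [152.2 154.1 155.5]
b 4514 ((-111.58638763427734, -48.12397766113281), (54.37042999267578, 54.22498321533203)) [152.  154.1 155.5]
tip z [-46.4 -25.  -22.2] [551.2 -35.1 212. ] 30.780199555639236 [-0.1  0.5 -0.5] [-0.1  0.7  0.3  1.6 -0.2  0.9  0.1]
```

All three tins stand with their lids at z 154. The last one is at tray x −35, y 2. I move the closed fingers above the red pad.

{"op": "drive_tool", "data": {
  "steps": "0 0 0 -1.5 0 0 0;0 0 0 -2.5 0 0 0;0 0 0 -3 0 0 0;0 0 0 -3 0 0 0;0 0 0 -3 0 0 0;0 0 0 -3 0 0 0;0 0 0 -3 0 0.5 0;0 0 0 -2.2 0 1.5 0;0 0 0 -1.5 0 2 0;0 0 0 0 0 1.5 0"
}}

```text
clock: 14.4
position: [514.5, -262.6, 156.5]
orientation: [0.761, 0.649, -0.001, -0.0]
contact_force: [0.8, 0.4, 0.0]
finger_gap: -0.2
```

```bash
python3 - <<'E'
from h import *
np.set_printoptions(precision=1,suppress=True)
s=robot.get_state();M=R.from_quat(s["orientation"]).as_matrix()
im,d=robot.get_image("wrist");cv2.imwrite("pics/w5.png",im[:,:,::-1])
w=(pts("wrist",d,d<250)-s["position"])@M;f=(abs(w[:,0])<13)&(abs(w[:,1])<30)&(w[:,2]>-60)&(w[:,2]<0)
print("tip z",np.percentile(w[f,2],[50,99,100]),s["position"],s["finger_gap"],s["contact_force"])
t=w[f&(w[:,2]>-45)];print("tip xy",np.percentile(t,[1,50,99],axis=0))
h=cv2.cvtColor(im,cv2.COLOR_RGB2HSV);H,S,V=[h[...,i].astype(int) for i in range(3)]
p=pts("wrist",d,((H<10)|(H>170))&(S>110)&(V>50));p=p[abs(p[:,2]-130)<10];q=(p-s["position"])@M
print("red world z",np.median(p[:,2]),"tool lo/hi",np.percentile(q,[1,99],axis=0))
E
```

```text
tip z [-45.9 -25.4 -23.2] [ 514.5 -262.6  156.5] -0.21559567257194762 [0.8 0.4 0. ]
tip xy [[  8.3 -13.  -44.7]
 [  9.2   0.5 -36.3]
 [ 13.   13.7 -24.6]]
red world z 127.77575458330526 tool lo/hi [[-15.2 -39.7  27.3]
 [ 30.1  37.8  30.2]]
```

View pics/w5.png

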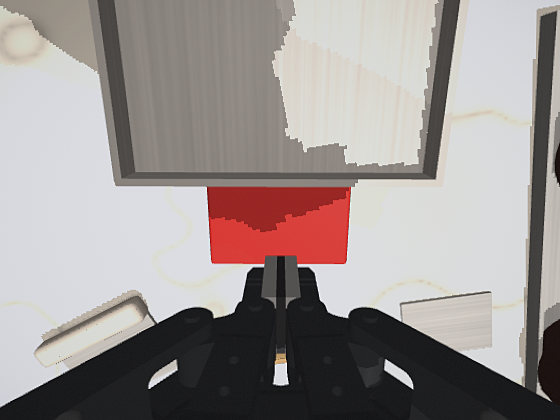

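The picture shows the pad at (280,225), with the fingers over its outer part. Its centre lies about 10 mm towards the tray in tool x, so I shift 7 mm that way and come down.

{"op": "drive_tool", "data": {
  "steps": "0 0 0 0.3 0 0.5 0;0 0 0 0.4 0 1 0;0 0 0 0 0 1.2 0;0 0 0 0 0 0.9 0;0 0 0 0 0 0.4 0;0 0 0 0 0 0.2 0;0 0 0 0 0 0 0"
}}

```text
clock: 15.15
position: [517.3, -252.6, 115.7]
orientation: [0.76, 0.65, -0.0, 0.0]
contact_force: [-0.2, 0.4, -0.0]
finger_gap: 0.2
```

{"op": "drive_tool", "data": {
  "steps": "0 0 0 0 0 0.15 0;0 0 0 0 0 0.15 0;0 0 0 0 0 0.15 0;0 0 0 0 0 0.15 0;0 0 0 0 0 0.15 0;0 0 0 0 0 0.15 0;0 0 0 0 0 0 0"
}}

```text
clock: 15.85
position: [517.3, -252.6, 106.7]
orientation: [0.76, 0.65, -0.0, 0.0]
contact_force: [-0.5, 0.4, 3.8]
finger_gap: 0.1
```

{"op": "drive_tool", "data": {
  "steps": "0 0 0 0 0 0.3 0;0 0 0 0 0 0.5 0;0 0 0 0 0 0.5 0;0 0 0 0 0 0.5 0;0 0 0 0 0 0.5 0;0 0 0 0.05 0 0.5 0;0 0 0 0.1 0 0.5 0;0 0 0 0.1 0 0.5 0;0 0 0 0.1 0 0.5 0;0 0 0 0.1 0 0.4 0"
}}

```text
clock: 16.85
position: [518.0, -248.4, 59.3]
orientation: [0.76, 0.65, -0.0, 0.0]
contact_force: [-0.5, -4.8, 4.6]
finger_gap: -0.7
```

{"op": "drive_tool", "data": {
  "steps": "0 0 0 0.05 0 0.3 0;0 0 0 0.05 0 0.3 0;0 0 0 0.05 0 0.2 0;0 0 0 0 0 0.1 0;0 0 0 0 0 0 0"
}}

```text
clock: 17.35
position: [518.3, -246.4, 50.6]
orientation: [0.76, 0.65, 0.0, -0.0]
contact_force: [0.7, -1.5, 4.2]
finger_gap: 0.4
```

{"op": "drive_tool", "data": {
  "steps": "0 0 0 0 0 0.1 0;0 0 0 0 0 0.1 0;0 0 0 0 0 0.1 0;0 0 0 0 0 0 0"
}}

```text
clock: 17.75
position: [518.2, -246.3, 47.5]
orientation: [0.76, 0.65, 0.0, -0.0]
contact_force: [1.1, 1.0, 3.1]
finger_gap: 0.4
```

{"op": "drive_tool", "data": {
  "steps": "0 0 0 0 0 0.1 0;0 0 0 0 0 0.1 0;0 0 0 0 0 0.1 0;0 0 0 0 0 0 0"
}}

```text
clock: 18.15
position: [518.2, -246.5, 44.6]
orientation: [0.76, 0.65, -0.0, -0.0]
contact_force: [0.0, -0.1, 3.3]
finger_gap: -0.3
```

{"op": "drive_tool", "data": {
  "steps": "0 0 0 0.03 0 0.1 0;0 0 0 0.03 0 0.1 0;0 0 0 0 0 0.1 0;0 0 0 0 0 0 0"
}}

```text
clock: 18.55
position: [518.3, -246.0, 41.6]
orientation: [0.76, 0.65, -0.0, -0.0]
contact_force: [0.2, 1.6, 3.1]
finger_gap: -0.1
```

{"op": "drive_tool", "data": {
  "steps": "0 0 0 0.03 0 0.1 0;0 0 0 0 0 0.1 0;0 0 0 0 0 0.1 0;0 0 0 0 0 0 0"
}}

```text
clock: 18.95
position: [518.4, -245.6, 38.6]
orientation: [0.76, 0.65, -0.0, 0.0]
contact_force: [-0.5, 1.1, 3.8]
finger_gap: 0.3
```

{"op": "drive_tool", "data": {
  "steps": "0 0 0 0.03 0 0.1 0;0 0 0 0 0 0.1 0;0 0 0 0 0 0.1 0;0 0 0 0 0 0 0"
}}

```text
clock: 19.35
position: [518.6, -245.2, 36.1]
orientation: [0.76, 0.65, 0.0, 0.0]
contact_force: [-2.1, 2.3, 14.9]
finger_gap: -0.1
```

The stop is felt: 15 N, at a drop of about 71 mm. Now I check where the tins are while holding.

{"op": "drive_tool", "data": {
  "steps": "0 0 0 0 0 0 0;0 0 0 0 0 0 0;0 0 0 0 0 0 0;0 0 0 0 0 0 0;0 0 0 0 0 0 0"
}}

```text
clock: 19.85
position: [518.6, -245.3, 36.1]
orientation: [0.76, 0.65, 0.0, 0.0]
contact_force: [-1.6, 2.7, 14.4]
finger_gap: 0.4
```

```bash
python3 - <<'E'
from h import *
np.set_printoptions(precision=1,suppress=True)
s=robot.get_state();print(s["contact_force"],s["position"])
c,X=np.array([545,-69.5]),np.array([-.155,-.988]);Y=np.array([.988,-.155])
im0,_=robot.get_image("scene")
im,d=robot.get_image("top")
h=cv2.cvtColor(im,cv2.COLOR_RGB2HSV);H,S,V=[h[...,i].astype(int) for i in range(3)]
k,lab,st,_=cv2.connectedComponentsWithStats(((H>15)&(H<35)&(S>100)&(V>60)).astype(np.uint8))
for i in range(1,k):
    if st[i,4]<40: continue
    p=pts("top",d,lab==i)
    if len(p):
        m=p.mean(0);print(st[i],m,"tray xy",(m[:2]-c)@X,(m[:2]-c)@Y)
a=cv2.resize(im0[100:300,150:400],None,fx=1.6,fy=1.6);b=cv2.resize(im[110:270,180:430],None,fx=1.6,fy=1.6)
cv2.imwrite("pics/p6.png",np.vstack([a,b])[:,:,::-1])
E
```

```text
[-1.6  2.7 14.4] [ 518.6 -245.3   36.1]
[ 322   37  157   78 6994] [ 850.4 -382.9   55.2] tray xy 262.25835490210204 350.32239805322075
[   0   57   34   59 1313] [840.8 642.4  50.5] tray xy -749.1780005644215 181.9261513210837
[ 160   66   95   21 1533] [855.5 130.5  47.6] tray xy -245.68286198997626 275.77040748656566
[332 167  14  16 188] [ 578.4 -202.3  102.9] tray xy 126.0323399582888 53.5784149872197
[417 184   7  44 203] [ 496.9 -431.7   23.9] tray xy 365.2907275666792 8.59721082738536
```

View pics/p6.png

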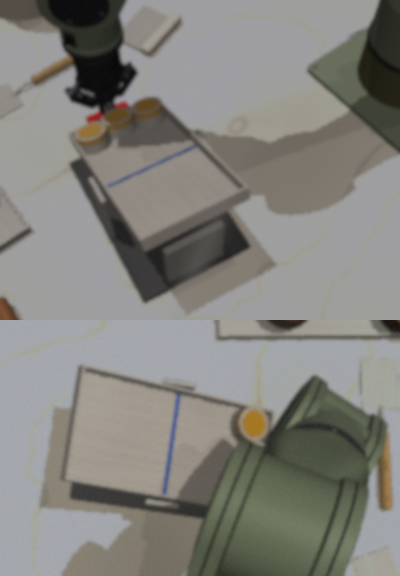

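The scene view shows all three tins in a row against the pad-end wall, at about (90,130), (117,117) and (147,105), with the tray held on its stop. I hold a little longer, then let it up slowly.

{"op": "drive_tool", "data": {
  "steps": "0 0 0 0 0 0 0;0 0 0 0 0 0 0;0 0 0 0 0 0 0;0 0 0 0 0 -0.1 0;0 0 0 -0.03 0 -0.1 0;0 0 0 0 0 -0.1 0;0 0 0 -0.03 0 -0.2 0;0 0 0 -0.03 0 -0.2 0;0 0 0 -0.03 0 -0.2 0;0 0 0 0 0 -0.2 0"
}}

```text
clock: 20.95
position: [518.1, -246.8, 46.9]
orientation: [0.76, 0.65, -0.0, 0.0]
contact_force: [-0.2, -3.0, 1.9]
finger_gap: -0.2
```

{"op": "drive_tool", "data": {
  "steps": "0 0 0 -0.05 0 -0.2 0;0 0 0 -0.05 0 -0.2 0;0 0 0 -0.05 0 -0.2 0;0 0 0 -0.05 0 -0.2 0;0 0 0 -0.05 0 -0.2 0;0 0 0 -0.05 0 -0.2 0;0 0 0 -0.05 0 -0.2 0;0 0 0 -0.05 0 -0.2 0;0 0 0 -0.05 0 -0.2 0;0 0 0 -0.05 0 -0.2 0"
}}

```text
clock: 21.95
position: [517.5, -251.2, 66.8]
orientation: [0.76, 0.65, 0.0, -0.0]
contact_force: [-0.3, 1.0, 3.3]
finger_gap: 0.3
```

{"op": "drive_tool", "data": {
  "steps": "0 0 0 -0.03 0 -0.2 0;0 0 0 -0.03 0 -0.2 0;0 0 0 -0.03 0 -0.2 0;0 0 0 0 0 -0.2 0;0 0 0 0 0 -0.2 0;0 0 0 0 0 -0.2 0;0 0 0 0 0 -0.2 0;0 0 0 0 0 -0.2 0;0 0 0 0 0 -0.2 0;0 0 0 0 0 -0.2 0"
}}

```text
clock: 22.95
position: [517.4, -252.4, 86.9]
orientation: [0.76, 0.65, -0.0, 0.0]
contact_force: [0.1, -0.9, 0.8]
finger_gap: -0.0
```

{"op": "drive_tool", "data": {
  "steps": "0 0 0 0 0 -0.2 0;0 0 0 0 0 -0.2 0;0 0 0 0 0 -0.2 0;0 0 0 0 0 -0.2 0;0 0 0 0 0 -0.15 0;0 0 0 0 0 -0.15 0;0 0 0 0 0 -0.15 0;0 0 0 0 0 -0.15 0;0 0 0 0 0 -0.1 0;0 0 0 0 0 -0.1 0"
}}

```text
clock: 23.95
position: [517.4, -252.4, 102.8]
orientation: [0.76, 0.65, -0.0, 0.0]
contact_force: [-0.4, -0.7, 0.9]
finger_gap: 0.0
```

{"op": "drive_tool", "data": {
  "steps": "0 0 0 0 0 -0.1 0;0 0 0 0 0 -0.1 0;0 0 0 0 0 -0.1 0;0 0 0 0 0 -0.1 0;0 0 0 0 0 -0.1 0;0 0 0 0 0 -0.1 0;0 0 0 0 0 -0.1 0;0 0 0 0 0 -0.1 0;0 0 0 0 0 -0.1 0;0 0 0 0 0 -0.1 0"
}}

```text
clock: 24.95
position: [517.3, -252.4, 112.8]
orientation: [0.76, 0.65, -0.0, 0.0]
contact_force: [-0.2, 0.3, 0.1]
finger_gap: 0.2
```

{"op": "drive_tool", "data": {
  "steps": "0 0 0 0 0 -0.3 0;0 0 0 0 0 -0.5 0;0 0 0 0 0 -1 0;0 0 0 0 0 -1.5 0;0 0 0 0 0 -2 0;0 0 0 0 0 -2 0;0 0 0 0 0 -2 0;0 0 0 0 0 -1.5 0;0 0 0 0 0 -0.5 0;0 0 0 0 0 0 0"
}}

```text
clock: 25.95
position: [517.5, -252.4, 226.4]
orientation: [0.76, 0.65, 0.0, 0.0]
contact_force: [-0.1, 0.3, -0.6]
finger_gap: -0.1
```

```bash
python3 - <<'E'
from h import *
np.set_printoptions(precision=1,suppress=True)
s=robot.get_state();print(s["position"],s["contact_force"])
im,d=robot.get_image("wrist");cv2.imwrite("pics/w7.png",im[:,:,::-1])
c,X=np.array([545,-69.5]),np.array([-.155,-.988]);Y=np.array([.988,-.155])
p=pts("wrist",d,d>0);q=p[:,:2]-c;q=np.c_[q@X,q@Y]
m=(p[:,2]>149)&(p[:,2]<159)&(abs(q[:,1])<85)&(q[:,0]<162)
for i in(-1,0,1):
    mm=m&(abs(q[:,1]-50*i)<25);print(i,mm.sum(),np.percentile(q[mm],[1,50,99],axis=0) if mm.sum() else "",np.percentile(p[mm,2],[5,50,95]) if mm.sum() else "")
f=(abs(q[:,1])<75)&(q[:,0]<155)&(p[:,2]<132)&(p[:,2]>105)
A=np.c_[q[f],np.ones(f.sum())];print("floor plane slope x,y,z0",np.round(np.linalg.lstsq(A,p[f,2],rcond=None)[0],4),f.sum())
E
```

```text
[ 517.5 -252.4  226.4] [-0.1  0.3 -0.6]
-1 5476 [[100.5 -74.4]
 [125.3 -51.9]
 [151.4 -26.2]] [152.1 153.4 154.6]
0 5351 [[107.  -24. ]
 [131.7   0.1]
 [158.1  24. ]] [152.  153.3 154.5]
1 5576 [[ 96.5  26. ]
 [121.1  51.2]
 [146.9  74.2]] [151.9 153.2 154.4]
floor plane slope x,y,z0 [  0.   -0.  122.8] 20402
```

View pics/w7.png

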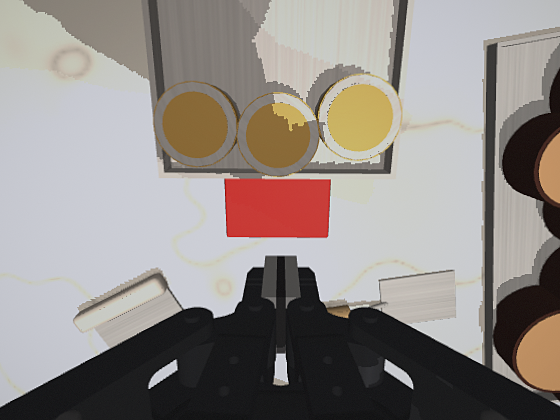

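The picture shows the tray level and untouched. All three tins stand at the pad end, at (196,122), (278,134) and (360,116), which is tray x of about 125, 132 and 121.

```bash
python3 -c "
from plant import robot
robot.close_job()"
```

```text
the job is handed in; nothing more can be done
```

The job is done and handed in at about 26 s. `close_job` reports no verdict, so the results below are my own checks.

- **Grasp:** The first grasp closed empty above the tin without moving it. The wrist depth put the fingertips about 22–25 mm behind the reported TCP, while the text says 14 mm ahead of it. I worked from the measured tips after that.
- **Placing:** The last tin stood upright and released at tray x −35 mm, y +2 mm.
- **Pressing:** I lowered the red pad until I felt the stop, at about 71 mm of drop. I held it there at 14–15 N for about 0.9 s. The camera showed all three tins against the pad-end wall. One other finger reading was high, about 7 N on the way down, still well under 25 N.
- **Return:** I let the pad up at 10–20 mm/s. The force fell to zero at the level position.
- **Last check:** The floor slope measured 0.000. The lids were all at about z 153 mm, and the tin centres at tray x of about 125, 132 and 121 mm. The hand was clear of the tray.
- **Not verified:** I did not measure how far the bystanders moved. The hand never went near them. I also inferred the tray's return speed from the hand's slow motion and did not read it directly.

I viewed 9 pictures.

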